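# Free the seized gate knob and push the row of soldering blocks up to the stop

### The arm

A 6-joint arm with a two-finger parallel gripper is mounted at the origin on a cart in front of the work surface, level with it; the furniture and walls round the work are solid. World frame = base frame: x ahead of the robot, y to its left, z up, the work surface at z = 0. Lengths are in m, angles in rad, forces in N, time in s.
With the tool pointing down it reaches from about 0.25 to 0.775 m from the base axis. Payload 4 kg.
Tool frame: the origin (TCP) lies where the fingers leave the gripper's body, on its centre line; the fingertips stand 97 mm ahead of it and the grasp point (between the pads) lies 78 mm ahead of it; z points along the fingers, x is the direction in which the jaws open and shut, and the axes are right-handed (so a half turn about z gives the same grasp; the last joint's range is limited). The gripper opens to 94 mm and grips with 3 to 60 N. Pads are 16 mm wide; open, the fingers measure 119 mm over their backs; the gripper's body (75 mm by 177 mm) begins 78 mm behind the grasp point.
Start: joints at [-1.276, 0.087, 1.371, -0, 1.684, -0.103], TCP at [0.213, -0.507, 0.303] pointing down, gripper open.
Joint ranges: [-3.1, 3.1], [-0.76, 2.03], [0.27, 2.55], [-1.08, 4.22], [0.17, 2.65], [-2.57, 2.57]. Speed limits (rad/s): [2.79, 2.79, 3.14, 3.14, 3.14, 3.14].

### API

Orientations are given as [roll, pitch, yaw] about the fixed x, y, z axes, in that order (R = Rz(yaw) Ry(pitch) Rx(roll)).
In Python, from bench import * gives the robot as it stands.
- The arm moves only by the tool jog_arm, never from a script. Its argument "moves" is a list of rows, each a list of 7 numbers: the turn, a rotation vector about the world's x, y, z in rad, then the shift along the world's x, y, z in mm, then the finger opening in mm, from 0 to 94. In form: [[rx, ry, rz, tx, ty, tz, fingers], ...]. A call has 1 to 12 rows; each row shifts and turns the commanded pose from where the row before left it; what a row does not reach is not made up. A row lasts 1/8 s, in which the tool goes at most 62.5 mm and 10.7 degrees, less where a joint would pass 70% of its speed; a pose out of reach is approached as far as the arm can. A call is refused whole if a number of a shift passes 62.5 or a number of a turn 0.188, either way. A call with a gripper value outside its range is refused whole. The fingers move at their own pace and stop on an object; the grip force is fixed at half the most. Time passes only in rows, so rows that do not move let the fingers close. It gives the time, the measured TCP pose, the force and the opening at its end, in the units of the state.
- get_obs(): the state, without advancing time (a new reading comes with each control period).
- snapshot(name): name is "scene" or "top"; returns the picture (420x560x3 uint8, red, green, blue); there is no depth.
- get_calibration(name): a dict with "camera_matrix" (3x3 intrinsics, pixels), "R" (3x3) and "t" (3): a world point X has camera coordinates R X + t. Camera axes: x right, y down, z forward; pixel columns grow to the right and rows downward; lengths in m; the calibration is good to about 2 mm. A picture is of the moment at which its call begins. get_calibration takes no time and is no camera call.
- close_job(): hands the job in, once; it reports no verdict.
Trained networks look in the newest picture that a camera, given by its name, has taken for a name from the list of things; names that differ only in an ending like _2 or _b are one class to them, and where a whole thing is asked for, a point or a joint stands for the part that bears it (a point fixed in the world has none). Each returns a list of dicts, best first, with "conf" (0 to 1); they miss things now and then, are a little off and sometimes report something else, mostly with a low value. They report only what shows in the picture. A call takes as long as a camera call. They do not tell look-alikes from the thing itself.
- look_for(label, camera): "bbox" ([left, top, right, bottom] in pixels, round what is visible of it).
The state is a dict: "time": time; "joint_positions": joint angles; "qvel": joint speeds; "joint_torque": joint torques, N m; "tool_pos": TCP position; "ee_rot": TCP orientation; "wrist_force": force on the tool from outside, world axes, zero at the start; "wrist_torque": the same for the moment, N m; "width": finger opening in m.
Only numpy, scipy, OpenCV 4.12 (cv2) and the standard library are available. Lean on these libraries where they do the work, as an engineer would, in place of code of your own. Each camera call takes 0.05 s, during which the arm holds its last target.

### The job

The wing knob of the block plate is seized with its gate arm shut across the path of the three black soldering blocks: rock the knob back and forth until it breaks free, then turn it about a quarter turn counterclockwise so the gate arm lies clear alongside the path. Then slide the three blocks along the plate as a straight, tight row right up against the end stop, keeping them flat on the plate, and leave the gate open. Do not shift the jar, the brass dish or the lump of pumice standing close by.

Things in the scene. Friction and masses are not known exactly. Their poses are not given: they have to be found in the camera images.
- feed_plate: Fixed steel plate, 350 (its x) x 110 (its y) x 6 mm, flat on the table; origin at the centre of its underside, z up. At its +x end an aluminium stop bar stands across it: flat inner face at x = +150 mm, 110 mm wide, top 34 mm above the table. The blocks' path is the middle line y = 0, towards +x. An ear at the +y edge carries the knob.
- hub (a point): Point on the wing knob's vertical axis at mid-height of its wings, 67 mm above the table, at plate x +60, y +75 mm. Hub 30 mm across, 81 mm high; two opposite wings, bars 10 mm thick, 58 to 76 mm above the table, tips 47 mm from the axis. Under the wings only the gate arm reaches farther than 16 mm from the axis.
- gate_knob (a joint): Knob angle, rad, growing counterclockwise from above. 0: wings along plate x, gate arm along plate -y (shut). 1.57: arm along plate +x (open). Limits -0.5, 1.6. Stiff (0.25 N m), stays where left. While seized it has 0.17 to 0.33 rad of play either way, then stops hard. Brought to the ends of its play by turns, it gives more each time and is free after at most 7 strokes.
- block_a_mid (a point): Centre of the first black charcoal soldering block (nearest the gate), 52 mm along its x, 77 mm along its y, 26 mm high, 0.09 kg; it lies on the plate, x roughly along the plate's x. Axes are the block's own.
- block_b_mid (a point): Centre of the middle soldering block, same kind.
- block_c_mid (a point): Centre of the last soldering block (farthest from the gate), same kind.
- jar_mid (a point): Centre of a loose glass jar with screw lid, 81 mm across, 106 mm high, that stands close to one of the two wings of the knob. Bystander.
- dish_mid (a point): Centre of a loose low brass dish, 67 mm across, 15 mm high, that stands near the other wing. Bystander.
- pumice_mid (a point): Centre of a loose rough lump of pumice, 51 x 61 mm, 33 mm high, on the table beside the plate on its -y side. Bystander.
- gate_end (a point): Middle of the free end of the gate arm, a steel bar fixed to the knob at right angles to its wings, 12 mm thick, 16 to 30 mm above the table; this point is 87 mm from the knob's axis, 23 mm above the table.
There are look-alikes about, which are no part of the job. What is shaped like the part that bears block_c_mid but red is not meant. What is shaped like the part that bears block_a_mid but green is not meant.

How it is judged:
On the way:
1. the knob has broken free and the gate arm is turned clear of the path, with the row still behind it (value of joint gate_knob above 1.3 rad and x of block_a_mid in the frame of feed_plate below 0.06 m), for 0.2 s.
At the end, for the whole second after the job is handed in: Knob above 1.3 rad (gate open). Blocks at rest on the plate in one row: first within 5 mm of the end stop, second and third at most 7 and 9 mm short of a gapless row; each centre within 15 mm of the plate's middle line, each block square to the plate within 0.1 rad (value of joint gate_knob above 1.3 rad and x of block_a_mid in the frame of feed_plate above 0.119 m and x of block_b_mid in the frame of feed_plate above 0.065 m and x of block_c_mid in the frame of feed_plate above 0.011 m and y of block_a_mid in the frame of feed_plate between -0.015 and 0.015 m and y of block_b_mid in the frame of feed_plate between -0.015 and 0.015 m and y of block_c_mid in the frame of feed_plate between -0.015 and 0.015 m and angle between the x axis of each of block_a_mid, block_b_mid, block_c_mid and the x axis of feed_plate, either way round below 0.1 rad and linear speed of each of block_a, block_b, block_c below 0.01 m/s); the robot touches nothing.
It fails at once if the jar, the dish or the lump of pumice is shifted by more than 20 mm (distance of any of jar_mid, dish_mid, pumice_mid from where it was at the start of the episode above 0.02 m).
It fails at once if a block is lifted or tipped off the plate (z of any of block_a_mid, block_b_mid, block_c_mid in the frame of feed_plate above 0.032 m).
It also fails if it takes over 72 s, if anything falls off the work surface, if the arm or the gripper's body presses on something with over 40 N, if the wrist force passes 120 N, or if a joint passes its speed limit or range.

## Working session

There is one attempt and no reset: what is moved stays moved. The work goes in short steps, Python scripts to look and compute and a tool call to move; the robot and the scene stay as the last step left them, time stands still between calls to the robot, and variables do not carry over. Pictures are saved under pics/ and viewed, and the job is handed in when it is done.

Besides the shell and the picture viewer there is one more tool, called as name(argument=value, ...), one argument or row to a line, values as JSON. jog_arm: Moves the arm, as the interface text tells. Its arguments: {"type":"object","properties":{"moves":{"type":"array","items":{"type":"array","items":{"type":"number"}}}},"required":["moves"]}

```bash
mkdir -p pics; ls; python3 - <<'E'
from bench import *
import cv2
for n in ("scene","top"):
    im=snapshot(n); cv2.imwrite(f"pics/{n}0.png",im[:,:,::-1])
    c=get_calibration(n); print(n,c)
print(get_obs())
for l in ["feed_plate","gate_knob","block_a_mid","jar_mid","dish_mid","pumice_mid","gate_end"]:
    for n in ("scene","top"):
        print(l,n,[(list(map(int,d['bbox'])),round(d['conf'],2)) for d in look_for(l,n)][:6])
E
```

```text
pics
scene {'camera_matrix': array([[494.88869837,   0.        , 284.68561349],
       [  0.        , 494.88869837, 214.90481804],
       [  0.        ,   0.        ,   1.        ]]), 'R': array([[-0.80422254, -0.59431946,  0.00323998],
       [-0.43965092,  0.59124189, -0.67612136],
       [ 0.39991647, -0.54517649, -0.73678315]]), 't': array([0.4697067 , 0.25822172, 0.75828532])}
top {'camera_matrix': array([[406.77598961,   0.        , 275.88149034],
       [  0.        , 406.77598961, 209.20625182],
       [  0.        ,   0.        ,   1.        ]]), 'R': array([[ 0.01518892, -0.99947128, -0.02874807],
       [-0.99035168, -0.01107716, -0.13813346],
       [ 0.13774198,  0.03056879, -0.98999631]]), 't': array([0.03640271, 0.55401982, 0.84932153])}
{'time': 0.1, 'joint_positions': array([-1.27609563e+00,  8.78941340e-02,  1.37207930e+00, -2.20951401e-06,
        1.68360598e+00, -1.03079258e-01]), 'qvel': array([-0.00169808, -0.00199131, -0.00482272,  0.00020741,  0.00091856,
       -0.00073199]), 'joint_torque': array([ 2.35038038e-03, -3.41249907e+01, -3.03303230e+01,  7.1984971
[... 401 characters left out ...]
([227, 180, 384, 252], 0.69)]
gate_knob scene [([289, 150, 342, 202], 0.77)]
gate_knob top []
block_a_mid scene [([191, 294, 238, 349], 0.68), ([295, 194, 341, 231], 0.66), ([245, 181, 277, 208], 0.58)]
block_a_mid top [([300, 206, 327, 243], 0.92), ([164, 208, 195, 232], 0.68)]
jar_mid scene [([288, 109, 325, 169], 0.96), ([295, 191, 340, 231], 0.35)]
jar_mid top [([351, 145, 391, 192], 0.59), ([227, 180, 386, 253], 0.29)]
dish_mid scene [([243, 177, 276, 208], 0.9)]
dish_mid top [([329, 260, 361, 296], 0.45)]
pumice_mid scene [([374, 201, 410, 234], 0.89)]
pumice_mid top [([331, 265, 359, 297], 0.91)]
gate_end scene [([289, 150, 341, 205], 0.78)]
gate_end top [([312, 181, 359, 231], 0.86)]
```

View pics/scene0.png

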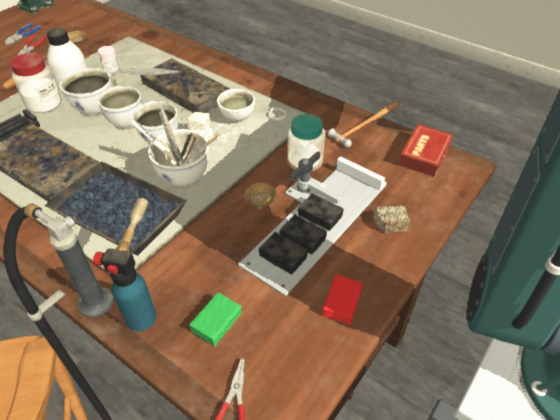

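View pics/top0.png

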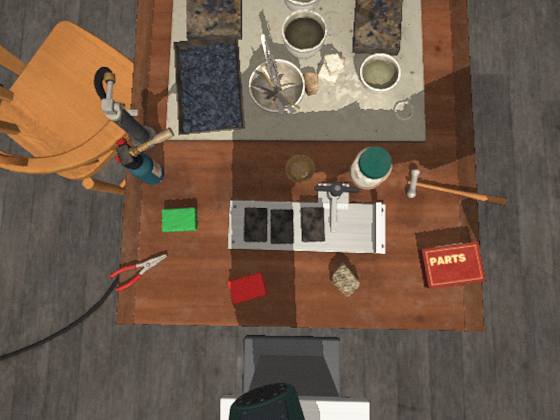

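```bash
python3 - <<'E'
import cv2
a=cv2.imread("pics/scene0.png")[95:305,180:425]; cv2.imwrite("pics/sc_crop.png",cv2.resize(a,None,fx=2.8,fy=2.8,interpolation=cv2.INTER_CUBIC))
a=cv2.imread("pics/top0.png")[130:310,210:410]; cv2.imwrite("pics/tp_crop.png",cv2.resize(a,None,fx=3.3,fy=3.3,interpolation=cv2.INTER_CUBIC))
E
```

```text
(no output)
```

View pics/sc_crop.png

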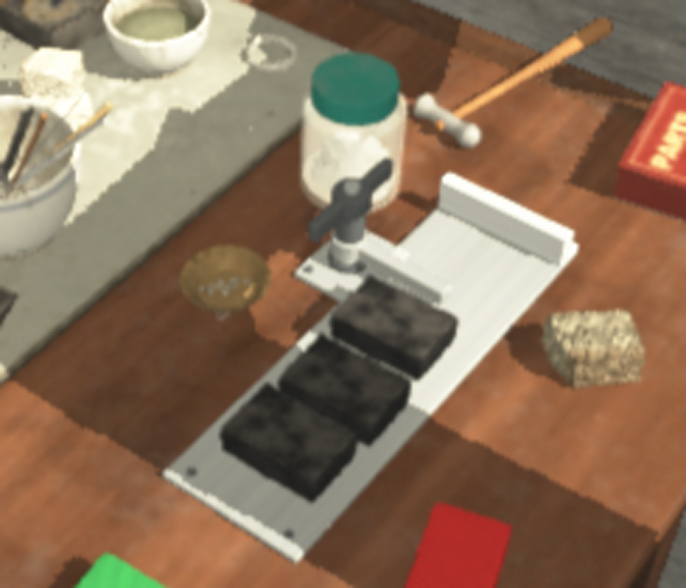

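View pics/tp_crop.png

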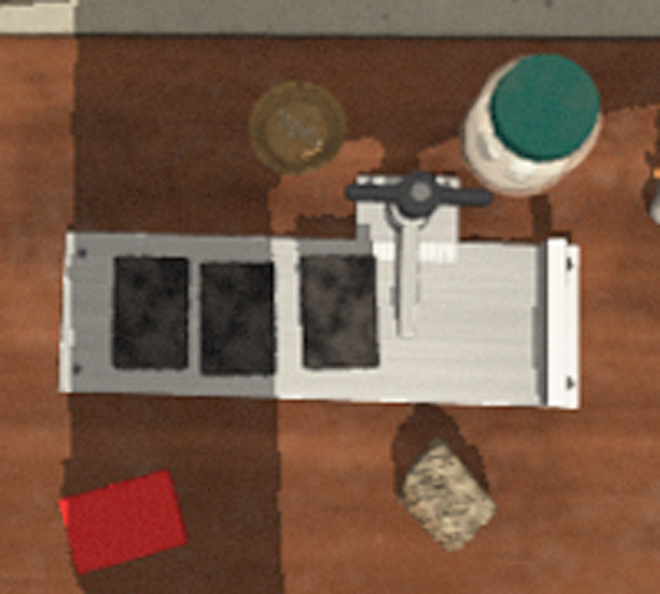

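The three black blocks show in top at about (256,224), (282,226) and (312,224). The look-alikes are the red one at (247,288) and the green one at (179,220). Block a is the one at (312,224), just left of the gate arm. Next I fit the plate pose.

```bash
cat > h.py <<'E'
from bench import *
import numpy as np, cv2
def cal(n):
    c=get_calibration(n); return c['camera_matrix'],c['R'],c['t']
def proj(n,X):
    K,R,t=cal(n); p=(np.atleast_2d(X)@R.T+t)@K.T; return p[:,:2]/p[:,2:]
def ray(n,uv,z):
    K,R,t=cal(n); d=R.T@np.linalg.inv(K)@np.array([uv[0],uv[1],1.]); o=-R.T@t
    return o+d*(z-o[2])/d[2]
def P2W(pose,p):
    x,y,a=pose; p=np.atleast_2d(p); c,s=np.cos(a),np.sin(a)
    return np.c_[x+c*p[:,0]-s*p[:,1], y+s*p[:,0]+c*p[:,1], p[:,2]]
def W2P(pose,w):
    x,y,a=pose; c,s=np.cos(a),np.sin(a); d=np.array(w[:2])-[x,y]
    return np.array([c*d[0]+s*d[1],-s*d[0]+c*d[1],w[2]])
E
cat > fit.py <<'E'
from h import *
from scipy.optimize import least_squares
T=lambda u,v:(210+u/3.3,130+v/3.3); S=lambda u,v:(180+u/2.8,95+v/2.8)
obs=[("top",T(67,233),(-.175,.055,.006)),("top",T(62,391),(-.175,-.055,.006)),
("top",T(578,408),(.175,-.055,.034)) ,("top",T(420,190),(.06,.075,.081)),("top",T(405,336),(.06,-.012,.030)),
("scene",S(165,473),(-.175,.055,.006)),("scene",S(300,555),(-.175,-.055,.006)),("scene",S(352,186),(.06,.075,.081)),
("scene",S(443,297),(.06,-.012,.023))]
def f(p): return np.concatenate([(proj(n,P2W(p,[X]))[0]-uv) for n,uv,X in obs])
r=least_squares(f,[.35,-.05,-1.57],loss='soft_l1',f_scale=1.0)
print(r.x); print(r.fun.reshape(-1,2).round(1))
pose=r.x; np.save("pose.npy",pose)
for nm,uv in dict(a=T(340,311),b=T(237,317),c=T(150,312)).items():
    w=ray("top",uv,.032); print(nm,w,W2P(pose,w))
print("jar",W2P(pose,ray("top",T(545,107),.106)),"dish",W2P(pose,ray("top",T(297,127),.012)),"pum",W2P(pose,ray("top",T(447,495),.025)))
print("jar",W2P(pose,ray("scene",S(355,75),.106)),"dish",W2P(pose,ray("scene",S(226,272),.012)))
print("hub",P2W(pose,[.06,.075,.067]))
K,R,t=cal("top"); 
import cv2
im=cv2.imread("pics/top0.png")
def box(x0,x1,y0,y1,z):
    q=proj("top",P2W(pose,[(x0,y0,z),(x1,y0,z),(x1,y1,z),(x0,y1,z)]))
    cv2.polylines(im4,[(((q-[210,130])*4).round()).astype(int)],True,(0,0,255),1)
im4=cv2.resize(im[130:275,210:400],None,fx=4,fy=4,interpolation=cv2.INTER_CUBIC)
box(-.175,.175,-.055,.055,.006);box(.15,.175,-.055,.055,.034);box(.013,.107,.07,.08,.076);box(.054,.066,-.012,.075,.03)
cv2.imwrite("pics/fit1.png",im4)
E
python3 fit.py
```

```text
[ 0.5197111  -0.02328682 -1.58596713]
[[-0.8 -0.3]
 [-1.6  0.2]
 [ 2.4 -0.7]
 [-0.3  0.4]
 [ 1.1 -0.2]
 [-0.4  0.1]
 [-0.6  1.8]
 [ 0.4 -0.7]
 [ 2.3 -0.8]]
a [ 0.52221636 -0.03774014  0.032     ] [0.01441366 0.00272423 0.032     ]
b [0.51738558 0.03037065 0.032     ] [-0.05361602 -0.00313925  0.032     ]
c [0.5200042  0.08821924 0.032     ] [-0.11149767 -0.0013985   0.032     ]
jar [0.13387554 0.12490225 0.106     ] dish [-0.01627593  0.13159627  0.012     ] pum [ 0.08668485 -0.11534717  0.025     ]
jar [0.13616565 0.12910132 0.106     ] dish [-0.01093943  0.13630827  0.012     ]
hub [[ 0.59379226 -0.08441768  0.067     ]]
```

View pics/fit1.png

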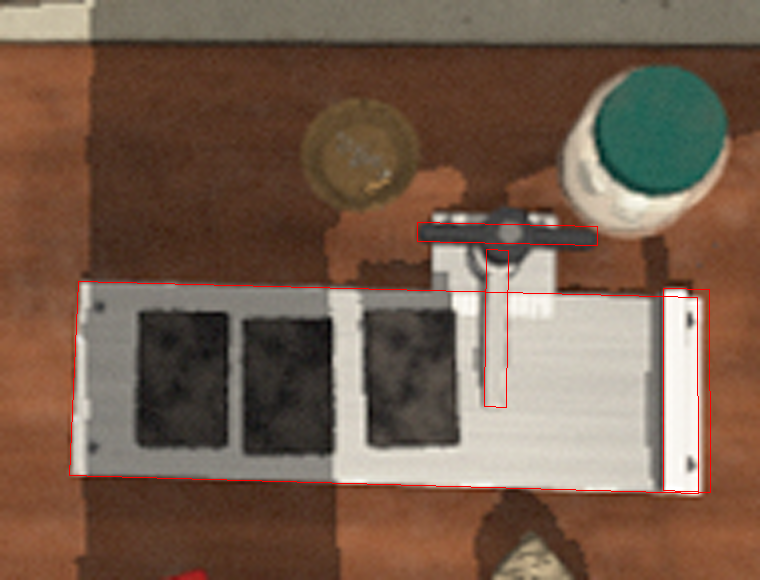

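jog_arm(
  moves=[
    [0,0,0.0965,31.8,38.2,0,50],
    [0,0,0.0965,31.8,38.2,0,50],
    [0,0,0.0965,31.8,38.2,0,50],
    [0,0,0.0965,31.8,38.2,0,50],
    [0,0,0.0965,31.8,38.2,0,50],
    [0,0,0.0965,31.8,38.2,0,50],
    [0,0,0.0965,31.8,38.2,0,50],
    [0,0,0.0965,31.8,38.2,0,50],
    [0,0,0.0965,31.8,38.2,0,50],
    [0,0,0.0965,31.8,38.2,0,50],
    [0,0,0.0965,31.8,38.2,0,50],
    [0,0,0.0965,31.8,38.2,0,50],
  ],
)

```text
time: 2.3
tool_pos: [0.5956, -0.0473, 0.3028]
ee_rot: [3.141, -0.0, -0.012]
wrist_force: [-0.2, -0.5, -0.2]
width: 0.0498
```

jog_arm(
  moves=[
    [0,0,0,0,0,0,40],
    [0,0,0,0,0,0,40],
  ],
)

```text
time: 2.55
tool_pos: [0.5945, -0.0489, 0.3025]
ee_rot: [3.141, 0.001, -0.015]
wrist_force: [-0.2, 0.1, -0.0]
width: 0.0403
```

jog_arm(
  moves=[
    [0,0,0,0,-0.5,-40,40],
    [0,0,0,0,0,-40,40],
    [0,0,0,0,0,-27,40],
    [0,0,0,0,0,0,40],
  ],
)

```text
time: 3.05
tool_pos: [0.5926, -0.0503, 0.1932]
ee_rot: [-3.141, 0.006, -0.017]
wrist_force: [-0.4, 0.1, -0.3]
width: 0.0407
```

```bash
cat > pic.py <<'E'
import sys; from h import *
n,name,x0,y0,x1,y1,s=sys.argv[1],sys.argv[2],*map(float,sys.argv[3:8])
im=snapshot(n)[:,:,::-1]; cv2.imwrite(f"pics/{name}_full.png",im)
cv2.imwrite(f"pics/{name}.png",cv2.resize(im[int(y0):int(y1),int(x0):int(x1)],None,fx=s,fy=s,interpolation=cv2.INTER_CUBIC))
E
python3 pic.py scene s1 220 90 400 300 2.8;python3 pic.py top t1 220 100 400 300 2.8
```

```text
(no output)
```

View pics/s1.png

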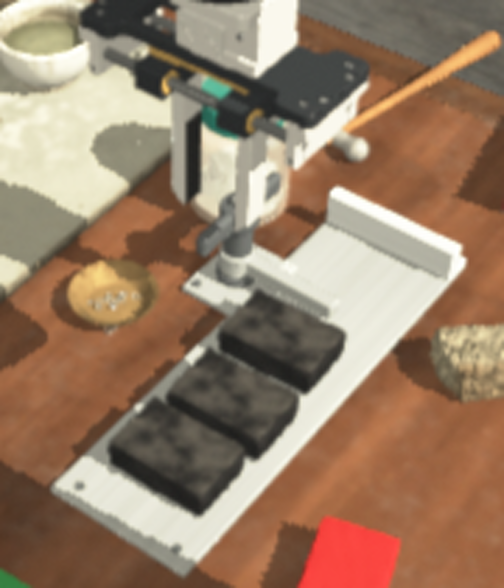

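View pics/t1.png

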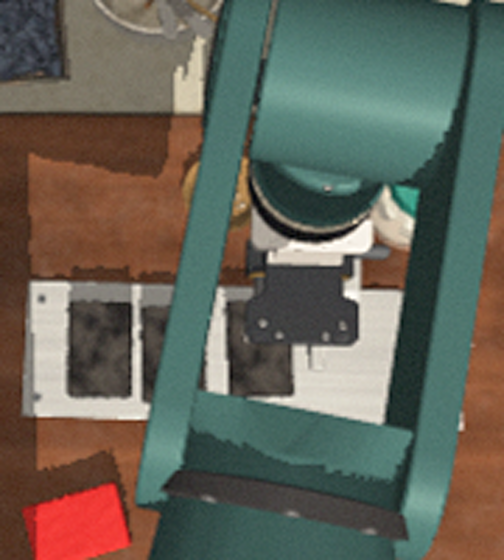

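The fingers stand above the -x wing, one on each side of it, with the wing tip visible at about (215,235) in the scene crop. I descend now.

jog_arm(
  moves=[
    [0,0,0,0,0,-16,40],
    [0,0,0,1,0.5,-16,40],
    [0,0,0,0,0,-14,40],
    [0,0,0,0,0,0,40],
  ],
)

```text
time: 3.65
tool_pos: [0.5946, -0.0484, 0.1473]
ee_rot: [-3.141, 0.004, -0.015]
wrist_force: [-0.2, 0.1, -0.3]
width: 0.0398
```

jog_arm(
  moves=[
    [0,0,0,0,0,0,0],
    [0,0,0,0,0,0,0],
    [0,0,0,0,0,0,0],
    [0,0,0,0,0,0,0],
  ],
)

```text
time: 4.15
tool_pos: [0.5964, -0.0487, 0.1504]
ee_rot: [3.142, -0.003, -0.015]
wrist_force: [2.5, 0.1, -0.2]
width: 0.0102
```

```bash
python3 - <<'E'
import numpy as np
r=35.5;a0=1.5556
for s in (1,-1):
  for i in range(0,17):
    t=s*0.1*i; print(round(t,2),(r*np.array([np.cos(a0+t)-np.cos(a0),np.sin(a0+t)-np.sin(a0)])).round(1))
E
```

```text
0.0 [0. 0.]
0.1 [-3.5 -0.1]
0.2 [-7.1 -0.6]
0.3 [-10.5  -1.4]
0.4 [-13.9  -2.6]
0.5 [-17.1  -4.1]
0.6 [-20.1  -5.9]
0.7 [-23.  -8.]
0.8 [-25.6 -10.4]
0.9 [-28. -13.]
1.0 [-30.1 -15.9]
1.1 [-31.9 -18.9]
1.2 [-33.4 -22.1]
1.3 [-34.6 -25.5]
1.4 [-35.4 -28.9]
1.5 [-35.9 -32.4]
1.6 [-36. -36.]
-0.0 [0. 0.]
-0.1 [ 3.5 -0.2]
-0.2 [ 7.  -0.8]
-0.3 [10.5 -1.7]
-0.4 [13.8 -3. ]
-0.5 [17.  -4.6]
-0.6 [19.9 -6.5]
-0.7 [22.7 -8.7]
-0.8 [ 25.3 -11.2]
-0.9 [ 27.6 -13.9]
-1.0 [ 29.6 -16.8]
-1.1 [ 31.3 -19.9]
-1.2 [ 32.7 -23.1]
-1.3 [ 33.8 -26.5]
-1.4 [ 34.5 -30. ]
-1.5 [ 34.9 -33.5]
-1.6 [ 34.9 -37.1]
```

jog_arm(
  moves=[
    [0,0,0.05,-1.8,-0.1,0,0],
    [0,0,0.05,-1.8,-0.1,0,0],
    [0,0,0.05,-1.7,-0.2,0,0],
    [0,0,0,0,0,0,0],
  ],
)

```text
time: 4.65
tool_pos: [0.5909, -0.049, 0.1504]
ee_rot: [3.141, -0.002, 0.134]
wrist_force: [2.2, 0.4, 0.2]
width: 0.0098
```

jog_arm(
  moves=[
    [0,0,0.05,-1.8,-0.3,0,0],
    [0,0,0.05,-1.8,-0.3,0,0],
  ],
)

```text
time: 4.9
tool_pos: [0.5892, -0.0493, 0.1504]
ee_rot: [3.141, -0.008, 0.235]
wrist_force: [10.0, 2.3, -4.5]
width: 0.0102
```

jog_arm(
  moves=[
    [0,0,0.05,-1.6,-0.4,0,0],
    [0,0,0.05,-1.7,-0.5,0,0],
  ],
)

```text
time: 5.15
tool_pos: [0.5885, -0.0499, 0.1505]
ee_rot: [3.138, -0.015, 0.334]
wrist_force: [18.4, 3.3, -8.7]
width: 0.0117
```

```bash
python3 - <<'E'
from bench import *
o=get_obs();print(o['wrist_force'],o['wrist_torque'],o['tool_pos'])
E
python3 pic.py top t2 300 150 400 260 5
```

```text
[18.41395607  3.31215632 -8.6538305 ] [ 0.51792635 -3.43550918 -0.68013044] [ 0.58846563 -0.04985632  0.15050965]
```

View pics/t2.png

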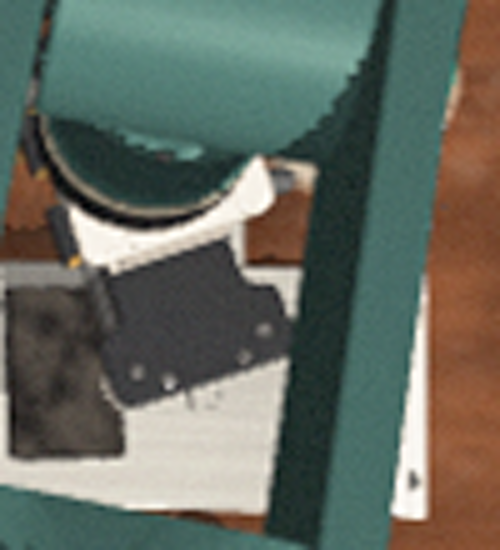

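jog_arm(
  moves=[
    [0,0,-0.0625,2.2,0.4,0,0],
    [0,0,-0.0625,2.2,0.4,0,0],
    [0,0,-0.0625,2.2,0.4,0,0],
    [0,0,-0.0625,2.2,0.3,0,0],
    [0,0,-0.0625,2.2,0.2,0,0],
    [0,0,-0.0625,2.2,0,0,0],
    [0,0,-0.0625,2.2,-0.1,0,0],
    [0,0,-0.0625,2.1,-0.2,0,0],
  ],
)

```text
time: 6.2
tool_pos: [0.6012, -0.0494, 0.1503]
ee_rot: [3.141, -0.001, -0.167]
wrist_force: [1.1, -1.5, 1.7]
width: 0.0098
```

jog_arm(
  moves=[
    [0,0,-0.05,1.8,-0.3,0,0],
    [0,0,-0.05,1.8,-0.3,0,0],
  ],
)

```text
time: 6.45
tool_pos: [0.6037, -0.0499, 0.1503]
ee_rot: [3.14, 0.002, -0.266]
wrist_force: [-5.3, -0.4, 4.8]
width: 0.0101
```

jog_arm(
  moves=[
    [0,0,-0.05,1.8,-0.4,0,0],
    [0,0,-0.05,1.7,-0.4,0,0],
  ],
)

```text
time: 6.7
tool_pos: [0.6045, -0.0505, 0.1502]
ee_rot: [3.137, 0.01, -0.365]
wrist_force: [-12.9, 1.4, 10.0]
width: 0.011
```

jog_arm(
  moves=[
    [0,0,0.06,-2.1,0.6,0,0],
    [0,0,0.06,-2.1,0.5,0,0],
    [0,0,0.06,-2.1,0.4,0,0],
    [0,0,0.06,-2.1,0.3,0,0],
    [0,0,0.06,-2.1,0.1,0,0],
    [0,0,0.06,-2.1,0,0,0],
    [0,0,0.06,-2.1,0,0,0],
    [0,0,0.06,-2.1,-0.1,0,0],
    [0,0,0.06,-2.1,-0.2,0,0],
    [0,0,0.06,-2.1,-0.3,0,0],
  ],
)

```text
time: 7.95
tool_pos: [0.5879, -0.0503, 0.1504]
ee_rot: [3.139, -0.003, 0.235]
wrist_force: [5.5, -2.0, -2.9]
width: 0.01
```

jog_arm(
  moves=[
    [0,0,0.05,-1.7,-0.4,0,0],
    [0,0,0.05,-1.7,-0.5,0,0],
  ],
)

```text
time: 8.2
tool_pos: [0.5871, -0.0508, 0.1504]
ee_rot: [3.137, -0.01, 0.334]
wrist_force: [13.8, 0.4, -7.4]
width: 0.0106
```

jog_arm(
  moves=[
    [0,0,0.05,-1.7,-0.6,0,0],
    [0,0,0.05,-1.7,-0.6,0,0],
  ],
)

```text
time: 8.45
tool_pos: [0.5864, -0.0515, 0.1505]
ee_rot: [3.134, -0.017, 0.434]
wrist_force: [22.5, 1.5, -11.9]
width: 0.0122
```

jog_arm(
  moves=[
    [0,0,-0.0625,2.0,0.8,0,0],
    [0,0,-0.0625,2.1,0.7,0,0],
    [0,0,-0.0625,2.1,0.5,0,0],
    [0,0,-0.0625,2.2,0.4,0,0],
    [0,0,-0.0625,2.2,0.3,0,0],
    [0,0,-0.0625,2.2,0.2,0,0],
    [0,0,-0.0625,2.2,0.1,0,0],
    [0,0,-0.0625,2.2,-0.1,0,0],
    [0,0,-0.0625,2.2,-0.2,0,0],
    [0,0,-0.0625,2.2,-0.3,0,0],
    [0,0,-0.0625,2.2,-0.4,0,0],
    [0,0,-0.0625,2.2,-0.5,0,0],
  ],
)

```text
time: 9.95
tool_pos: [0.6055, -0.0511, 0.1503]
ee_rot: [3.138, 0.001, -0.317]
wrist_force: [-5.1, -2.1, 4.9]
width: 0.01
```

jog_arm(
  moves=[
    [0,0,-0.05,1.7,-0.4,0,0],
    [0,0,-0.05,1.7,-0.5,0,0],
  ],
)

```text
time: 10.2
tool_pos: [0.6063, -0.0517, 0.1502]
ee_rot: [3.135, 0.009, -0.416]
wrist_force: [-12.4, -2.3, 10.8]
width: 0.0111
```

jog_arm(
  moves=[
    [0,0,-0.05,1.7,-0.4,0,0],
    [0,0,-0.05,1.6,-0.5,0,0],
  ],
)

```text
time: 10.45
tool_pos: [0.607, -0.0523, 0.1501]
ee_rot: [3.131, 0.015, -0.516]
wrist_force: [-20.7, -0.4, 14.7]
width: 0.0119
```

jog_arm(
  moves=[
    [0,0,0.071,-2.3,1.0,0,0],
    [0,0,0.071,-2.3,0.9,0,0],
    [0,0,0.071,-2.4,0.8,0,0],
    [0,0,0.071,-2.5,0.6,0,0],
    [0,0,0.071,-2.5,0.5,0,0],
    [0,0,0.071,-2.5,0.2,0,0],
    [0,0,0.071,-2.5,0,0,0],
    [0,0,0.071,-2.5,-0.1,0,0],
    [0,0,0.071,-2.5,-0.2,0,0],
    [0,0,0.071,-2.5,-0.4,0,0],
    [0,0,0.071,-2.4,-0.5,0,0],
    [0,0,0.071,-2.4,-0.7,0,0],
  ],
)

```text
time: 11.95
tool_pos: [0.5857, -0.0514, 0.1503]
ee_rot: [3.136, -0.005, 0.336]
wrist_force: [9.9, -3.4, -4.9]
width: 0.0102
```

jog_arm(
  moves=[
    [0,0,0.05,-1.7,-0.6,0,0],
    [0,0,0.05,-1.6,-0.7,0,0],
  ],
)

```text
time: 12.2
tool_pos: [0.5849, -0.052, 0.1504]
ee_rot: [3.134, -0.012, 0.435]
wrist_force: [17.9, -1.1, -10.5]
width: 0.0114
```

jog_arm(
  moves=[
    [0,0,0.05,-1.6,-0.7,0,0],
    [0,0,0.05,-1.6,-0.8,0,0],
  ],
)

```text
time: 12.45
tool_pos: [0.5843, -0.0528, 0.1505]
ee_rot: [3.13, -0.019, 0.535]
wrist_force: [24.8, 1.2, -15.2]
width: 0.0125
```

jog_arm(
  moves=[
    [0,0,-0.075,2.3,1.1,0,0],
    [0,0,-0.075,2.4,1.0,0,0],
    [0,0,-0.075,2.5,0.9,0,0],
    [0,0,-0.075,2.6,0.7,0,0],
    [0,0,-0.075,2.6,0.5,0,0],
    [0,0,-0.075,2.6,0.3,0,0],
    [0,0,-0.075,2.7,0.2,0,0],
    [0,0,-0.075,2.7,0,0,0],
    [0,0,-0.075,2.7,-0.3,0,0],
    [0,0,-0.075,2.7,-0.5,0,0],
    [0,0,-0.075,2.6,-0.6,0,0],
    [0,0,-0.075,2.5,-0.7,0,0],
  ],
)

```text
time: 13.95
tool_pos: [0.6075, -0.0522, 0.1502]
ee_rot: [3.136, -0.0, -0.366]
wrist_force: [-0.9, -6.7, 1.9]
width: 0.0097
```

jog_arm(
  moves=[
    [0,0,-0.05,1.7,-0.4,0,0],
    [0,0,-0.05,1.7,-0.5,0,0],
  ],
)

```text
time: 14.2
tool_pos: [0.6105, -0.0534, 0.1502]
ee_rot: [3.135, -0.0, -0.465]
wrist_force: [-3.5, -7.0, 2.3]
width: 0.0099
```

jog_arm(
  moves=[
    [0,0,-0.05,1.7,-0.5,0,0],
    [0,0,-0.05,1.6,-0.6,0,0],
  ],
)

```text
time: 14.45
tool_pos: [0.6129, -0.0543, 0.1501]
ee_rot: [3.134, 0.002, -0.565]
wrist_force: [-7.2, -4.7, 4.4]
width: 0.0099
```

```bash
python3 - <<'E'
import numpy as np
r=35.5;a0=1.5556
t=np.arange(-.5,1.61,.1)
p=r*np.c_[np.cos(a0+t),np.sin(a0+t)]
for a,d in zip(t[1:],np.diff(p,axis=0)): print(round(a,1),d.round(1))
E
```

```text
-0.4 [-3.2  1.6]
-0.3 [-3.3  1.3]
-0.2 [-3.4  0.9]
-0.1 [-3.5  0.6]
-0.0 [-3.5  0.2]
0.1 [-3.5 -0.1]
0.2 [-3.5 -0.5]
0.3 [-3.5 -0.8]
0.4 [-3.4 -1.2]
0.5 [-3.2 -1.5]
0.6 [-3.1 -1.8]
0.7 [-2.9 -2.1]
0.8 [-2.6 -2.4]
0.9 [-2.4 -2.6]
1.0 [-2.1 -2.9]
1.1 [-1.8 -3.1]
1.2 [-1.5 -3.2]
1.3 [-1.2 -3.4]
1.4 [-0.8 -3.5]
1.5 [-0.5 -3.5]
1.6 [-0.1 -3.5]
```

jog_arm(
  moves=[
    [0,0,0.1,-3.2,1.6,0,0],
    [0,0,0.1,-3.3,1.3,0,0],
    [0,0,0.1,-3.4,0.9,0,0],
    [0,0,0.1,-3.5,0.6,0,0],
    [0,0,0.1,-3.5,0.2,0,0],
    [0,0,0.1,-3.5,-0.1,0,0],
    [0,0,0.1,-3.5,-0.5,0,0],
    [0,0,0.1,-3.5,-0.8,0,0],
  ],
)

```text
time: 15.45
tool_pos: [0.5879, -0.0509, 0.1502]
ee_rot: [3.136, -0.001, 0.238]
wrist_force: [2.2, -5.1, -0.3]
width: 0.01
```

jog_arm(
  moves=[
    [0,0,0.1,-3.4,-1.2,0,0],
    [0,0,0.1,-3.2,-1.5,0,0],
  ],
)

```text
time: 15.7
tool_pos: [0.5816, -0.0531, 0.1502]
ee_rot: [3.137, -0.001, 0.438]
wrist_force: [2.8, -3.8, -1.8]
width: 0.0096
```

jog_arm(
  moves=[
    [0,0,0.1,-3.1,-1.8,0,0],
    [0,0,0.1,-2.9,-2.1,0,0],
    [0,0,0.1,-2.6,-2.4,0,0],
    [0,0,0.1,-2.4,-2.6,0,0],
  ],
)

```text
time: 16.2
tool_pos: [0.5708, -0.0611, 0.1502]
ee_rot: [3.138, -0.001, 0.839]
wrist_force: [4.7, -2.8, -0.0]
width: 0.0096
```

jog_arm(
  moves=[
    [0,0,0.1,-2.1,-2.9,0,0],
    [0,0,0.1,-1.8,-3.1,0,0],
    [0,0,0.1,-1.5,-3.2,0,0],
    [0,0,0.1,-1.2,-3.4,0,0],
  ],
)

```text
time: 16.7
tool_pos: [0.564, -0.0727, 0.1502]
ee_rot: [3.139, -0.001, 1.239]
wrist_force: [2.0, 0.9, 0.3]
width: 0.0094
```

jog_arm(
  moves=[
    [0,0,0.1,-0.8,-3.5,0,0],
    [0,0,0.1,-0.5,-3.5,0,0],
    [0,0,0.1,-0.1,-3.5,0,0],
  ],
)

```text
time: 17.08
tool_pos: [0.5622, -0.0827, 0.1502]
ee_rot: [3.14, -0.002, 1.539]
wrist_force: [1.4, 2.5, 1.4]
width: 0.0097
```

jog_arm(
  moves=[
    [0,0,0,0,0,0,40],
    [0,0,0,0,0,0,40],
    [0,0,0,0,0,0,40],
    [0,0,0,0,0,40,40],
    [0,0,0,-20,20,40,40],
    [0,0,0,-60,60,20,40],
    [0,0,0,-60,60,0,40],
    [0,0,0,-60,60,0,40],
    [0,0,0,-60,60,0,40],
  ],
)

```text
time: 18.2
tool_pos: [0.3645, 0.1133, 0.2442]
ee_rot: [3.141, -0.0, 1.535]
wrist_force: [-0.1, 1.3, -0.0]
width: 0.0401
```

```bash
python3 pic.py top t3 200 130 410 310 3.3; python3 pic.py scene s3 180 95 425 305 2.8
```

```text
(no output)
```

View pics/t3.png

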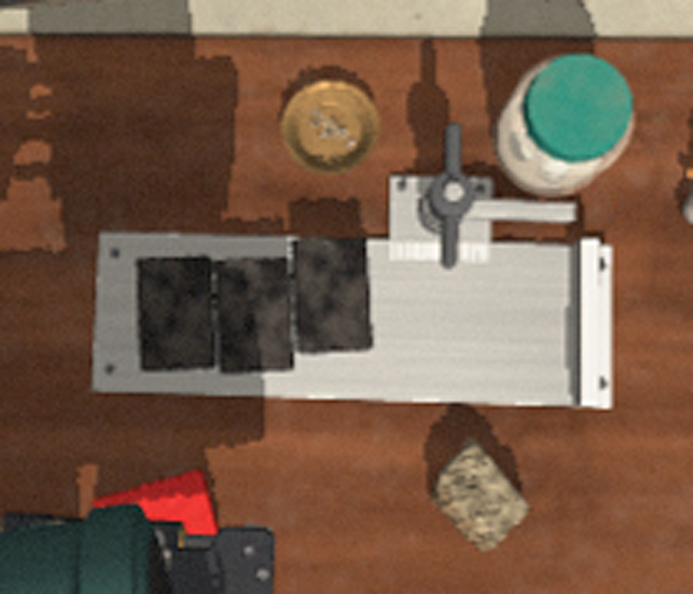

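View pics/s3.png

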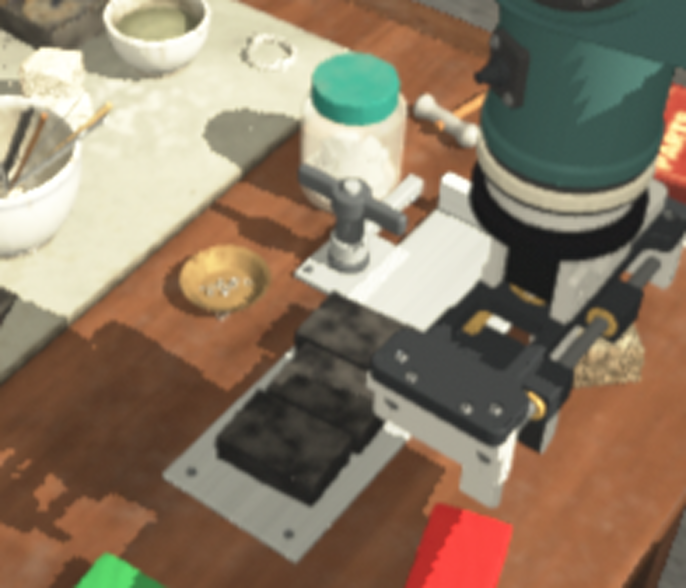

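```bash
cat > rect.py <<'E'
import sys; from h import *
src,out=sys.argv[1:3]; pose=np.load("pose.npy")
im=cv2.imread(src); z=.032
xs=np.arange(-.19,.19,.0005); ys=np.arange(.16,-.07,-.0005)
X,Y=np.meshgrid(xs,ys); q=proj("top",P2W(pose,np.c_[X.ravel(),Y.ravel(),np.full(X.size,z)])).astype(np.float32).reshape(X.shape+(2,))
o=cv2.remap(im,q[...,0],q[...,1],cv2.INTER_CUBIC)
g=cv2.cvtColor(o,cv2.COLOR_BGR2HSV)
for k in range(-18,19,2): 
    c=int((k*.01+.19)/.0005); cv2.line(o,(c,0),(c,459 if k%10==0 else 4),(255,255,0),1)
for k in (-2,0,2,4): cv2.line(o,(0,int((.16-k*.02)/.0005)),(759,int((.16-k*.02)/.0005)),(0,255,255),1)
m=((g[...,2]<75)&(g[...,1]<90)).astype(np.uint8)*255; m[:200]=0; m[:, :100]=0
m=cv2.morphologyEx(m,cv2.MORPH_OPEN,np.ones((9,9)));
cs,_=cv2.findContours(m,cv2.RETR_EXTERNAL,cv2.CHAIN_APPROX_SIMPLE)
for c in cs:
    if cv2.contourArea(c)<2000: continue
    r=cv2.minAreaRect(c); print("x %.4f y %.4f size %s ang %.1f"%(-.19+r[0][0]*.0005,.16-r[0][1]*.0005,np.array(r[1])*.5,r[2]))
    cv2.polylines(o,[cv2.boxPoints(r).astype(int)],True,(0,0,255),1)
cv2.imwrite(out,o)
E
python3 rect.py pics/t3_full.png pics/r3.png
```

```text
x -0.0656 y 0.0028 size [ 82.54045105 155.91711426] ang 82.8
```

View pics/r3.png

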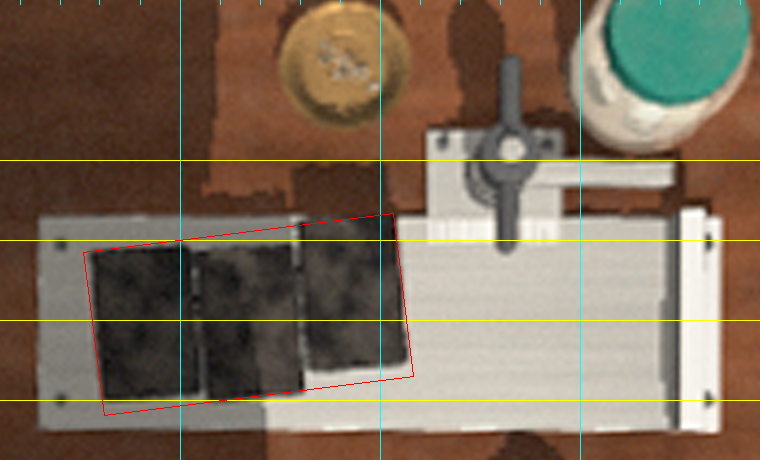

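jog_arm(
  moves=[
    [0,0,-0.15,17.2,-12.3,0,94],
    [0,0,-0.15,17.2,-12.3,0,94],
    [0,0,-0.15,17.2,-12.3,0,94],
    [0,0,-0.15,17.2,-12.3,0,94],
    [0,0,-0.15,17.2,-12.3,0,94],
    [0,0,-0.15,17.2,-12.3,0,94],
    [0,0,-0.15,17.2,-12.3,0,94],
    [0,0,-0.15,17.2,-12.3,0,94],
    [0,0,-0.15,17.2,-12.3,0,94],
    [0,0,-0.15,16.7,-12.3,0,94],
    [0,0,0,0,0,-30,94],
    [0,0,0,0,0,-30,94],
  ],
)

```text
time: 19.8
tool_pos: [0.5385, -0.0121, 0.1834]
ee_rot: [3.141, -0.001, 0.035]
wrist_force: [-0.5, 0.3, -0.7]
width: 0.0943
```

jog_arm(
  moves=[
    [0,0,0,0,0,-20,94],
    [0,0,0,0,0,0,94],
    [0,0,0,0,0,0,94],
  ],
)

```text
time: 20.18
tool_pos: [0.5384, -0.0113, 0.1649]
ee_rot: [3.141, -0.001, 0.036]
wrist_force: [-0.7, 0.1, 0.7]
width: 0.0938
```

```bash
python3 pic.py scene s4 220 120 400 300 3.2; python3 pic.py top t4 200 130 410 310 3.3
```

```text
(no output)
```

View pics/s4.png

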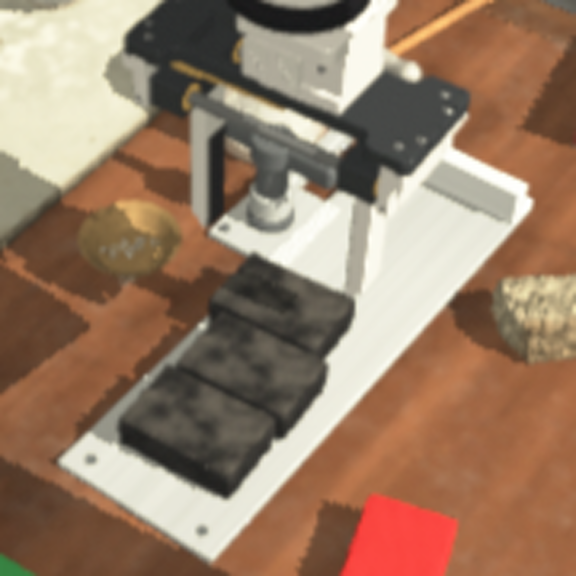

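jog_arm(
  moves=[
    [0,0,0,-2,0,-14,94],
    [0,0,0,0,0,-14,94],
    [0,0,0,0,0,-14,94],
    [0,0,0,0,0,-11,94],
    [0,0,0,0,0,0,94],
  ],
)

```text
time: 20.9
tool_pos: [0.5349, -0.0105, 0.1094]
ee_rot: [-3.141, 0.003, 0.037]
wrist_force: [0.1, -0.2, -0.0]
width: 0.0942
```

jog_arm(
  moves=[
    [0,0,0,0,0,0,70],
    [0,0,0,0,0,0,70],
    [0,0,0,0,0,0,70],
  ],
)

```text
time: 21.28
tool_pos: [0.5361, -0.0107, 0.1118]
ee_rot: [3.141, -0.002, 0.037]
wrist_force: [0.5, -0.3, 1.4]
width: 0.0765
```

jog_arm(
  moves=[
    [0,0,0,0,-4,0,70],
    [0,0,0,0,-4,0,70],
    [0,0,-0.01,-3,0,0,70],
    [0,0,-0.01,-3,0,0,70],
    [0,0,-0.01,-3,0,0,70],
    [0,0,-0.01,-3,0,0,70],
    [0,0,-0.01,-3.5,0,0,70],
    [0,0,0,0,0,0,70],
  ],
)

```text
time: 22.28
tool_pos: [0.5203, -0.0187, 0.1117]
ee_rot: [3.141, -0.001, -0.014]
wrist_force: [1.7, -0.2, 6.3]
width: 0.0769
```

jog_arm(
  moves=[
    [0,0,0,0,0,0,94],
    [0,0,0,0,0,0,94],
    [0,0,0,0,0,0,94],
    [0,0,0,0,0,30,94],
    [0,0,0,0,0,30,94],
  ],
)

```text
time: 22.9
tool_pos: [0.5194, -0.0186, 0.1706]
ee_rot: [-3.141, 0.003, -0.013]
wrist_force: [0.3, 0.2, -0.4]
width: 0.0941
```

jog_arm(
  moves=[
    [0,0,0,0,30,0,94],
    [0,0,0,0,30,0,94],
    [0,0,0,0,0,-20,94],
    [0,0,0,0,0,-20,94],
    [0,0,0,0,0,-20,94],
    [0,0,0,0,0,0,94],
    [0,0,0,0,0,0,70],
    [0,0,0,0,0,0,70],
    [0,0,0,0,0,0,70],
  ],
)

```text
time: 24.02
tool_pos: [0.5208, 0.0413, 0.1122]
ee_rot: [3.142, -0.002, -0.013]
wrist_force: [-0.1, -0.8, 1.2]
width: 0.0778
```

jog_arm(
  moves=[
    [0,0,0,0,0,0,94],
    [0,0,0,0,0,0,94],
    [0,0,0,0,0,0,94],
    [0,0,0,0,0,30,94],
    [0,0,0,0,26,30,94],
    [0,0,0,0,26,0,94],
    [0,0,0,0,0,-20,94],
    [0,0,0,0,0,-20,94],
    [0,0,0,0,0,-20,94],
    [0,0,0,0,0,0,70],
    [0,0,0,0,0,0,70],
    [0,0,0,0,0,0,70],
  ],
)

```text
time: 25.52
tool_pos: [0.5207, 0.0933, 0.112]
ee_rot: [-3.141, -0.002, -0.013]
wrist_force: [0.2, 0.2, -1.4]
width: 0.0774
```

jog_arm(
  moves=[
    [0,0,0,0,0,0,94],
    [0,0,0,0,0,0,94],
    [0,0,0,0,0,0,94],
    [0,0,0,0,0,30,94],
    [0,0,0,0,30,30,50],
    [0,0,0,0,40,0,50],
    [0,0,0,0,0,0,50],
  ],
)

```text
time: 26.4
tool_pos: [0.5202, 0.1653, 0.1717]
ee_rot: [-3.141, -0.001, -0.01]
wrist_force: [-0.8, 0.2, 0.6]
width: 0.0675
```

```bash
python3 pic.py scene s5 180 95 425 305 2.8; python3 pic.py top t5 200 130 410 310 3.3; python3 rect.py pics/t5_full.png pics/r5.png
```

```text
x -0.0075 y -0.0003 size [73.5 49. ] ang 90.0
x -0.0913 y -0.0011 size [74.69424438 98.40700531] ang 88.9
```

View pics/s5.png

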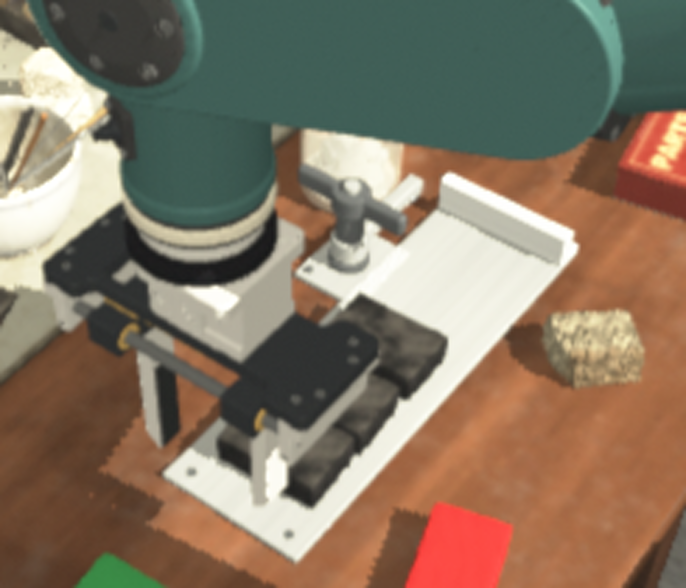

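View pics/r5.png

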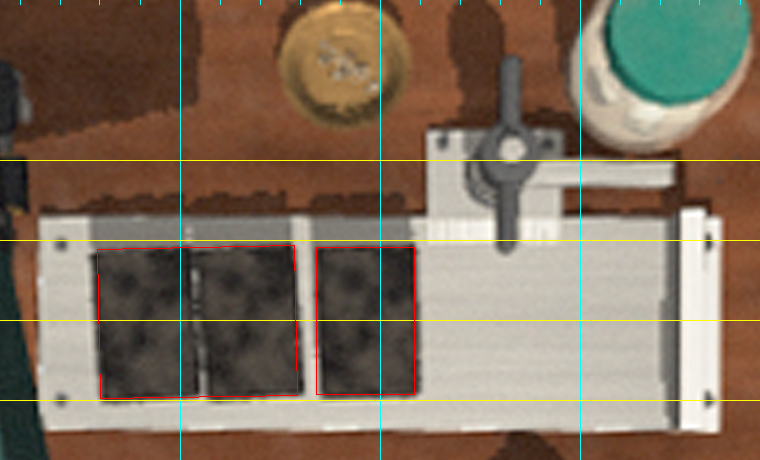

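jog_arm(
  moves=[
    [0,0,0,0,0,-20,50],
    [0,0,-0.003,2,0,-20,50],
    [0,0,0,0,0,-20,50],
    [0,0,0,0,0,-2,50],
    [0,0,0,0,0,0,50],
  ],
)

```text
time: 27.12
tool_pos: [0.5224, 0.1627, 0.1093]
ee_rot: [3.141, -0.0, -0.017]
wrist_force: [-0.7, -0.9, -0.1]
width: 0.0503
```

jog_arm(
  moves=[
    [0,0,0,-0.2,-10,0,50],
    [0,0,0,-0.2,-10,0,50],
    [0,0,0,-0.1,-10,0,50],
    [0,0,0,-0.2,-10,0,50],
    [0,0,0,-0.1,-10,0,50],
    [0,0,0,-0.2,-10,0,50],
    [0,0,0,-0.1,-10,0,50],
    [0,0,0,-0.2,-10,0,50],
  ],
)

```text
time: 28.12
tool_pos: [0.5209, 0.0828, 0.1091]
ee_rot: [-3.141, -0.0, -0.016]
wrist_force: [0.3, 2.3, 1.9]
width: 0.0499
```

```bash
python3 pic.py scene s6 180 95 425 305 2.8; python3 pic.py top t6 200 130 410 310 3.3; python3 rect.py pics/t6_full.png pics/r6.png
```

```text
x -0.1077 y -0.0505 size [38.  64.5] ang 90.0
x 0.0063 y -0.0023 size [ 74.86318207 108.9828186 ] ang 89.4
```

View pics/s6.png

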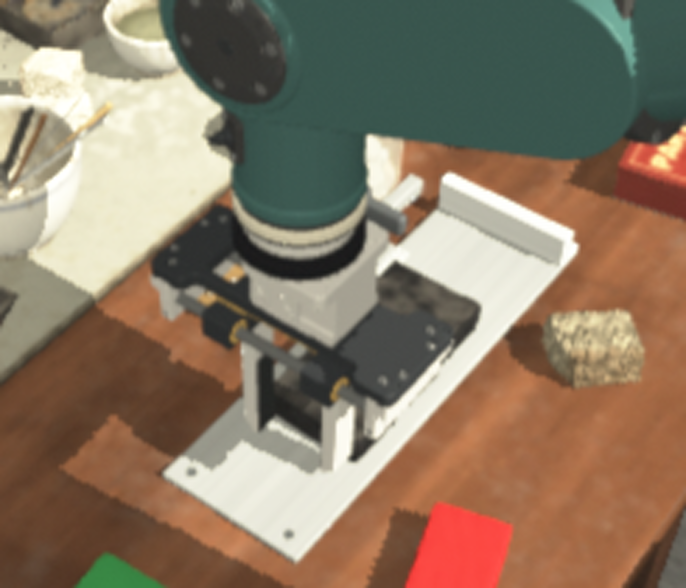

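View pics/r6.png

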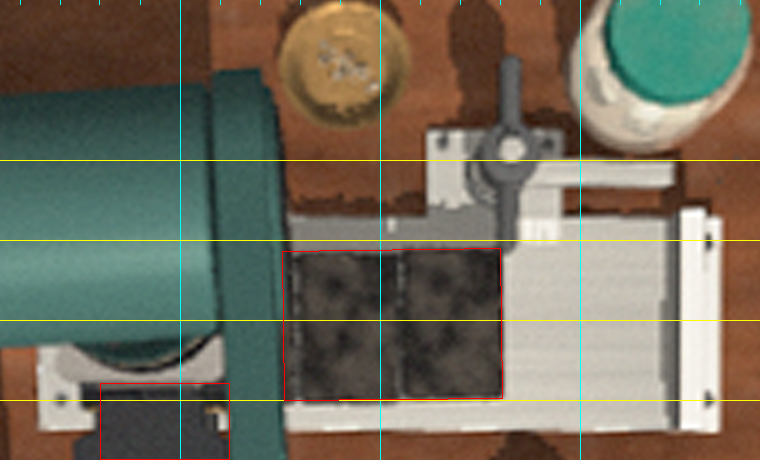

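jog_arm(
  moves=[
    [0,0,0,-0.1,-10,0,50],
    [0,0,0,-0.1,-10,0,50],
    [0,0,0,-0.1,-10,0,50],
    [0,0,0,-0.1,-10,0,50],
    [0,0,0,-0.1,-10,0,50],
    [0,0,0,-0.1,-10,0,50],
    [0,0,0,-0.1,-10,0,50],
    [0,0,0,-0.1,-8,0,50],
  ],
)

```text
time: 29.22
tool_pos: [0.5201, 0.0046, 0.1091]
ee_rot: [3.142, -0.0, -0.016]
wrist_force: [0.4, 1.9, -1.2]
width: 0.0503
```

jog_arm(
  moves=[
    [0,0,0,0,-4,0,50],
    [0,0,0,0,-3,0,50],
  ],
)

```text
time: 29.48
tool_pos: [0.5201, -0.0018, 0.1091]
ee_rot: [-3.141, -0.0, -0.016]
wrist_force: [0.4, 1.4, -1.1]
width: 0.0498
```

jog_arm(
  moves=[
    [0,0,0,0,-2,0,50],
    [0,0,0,0,-1,0,50],
  ],
)

```text
time: 29.72
tool_pos: [0.5201, -0.0046, 0.1091]
ee_rot: [-3.141, -0.0, -0.016]
wrist_force: [0.5, 1.0, -1.9]
width: 0.05
```

jog_arm(
  moves=[
    [0,0,0,0,-1.5,0,50],
    [0,0,0,0,-1,0,50],
  ],
)

```text
time: 29.98
tool_pos: [0.5202, -0.0058, 0.1091]
ee_rot: [-3.138, -0.0, -0.016]
wrist_force: [1.2, 7.0, 0.5]
width: 0.0499
```

jog_arm(
  moves=[
    [0,0,0,0,-1,0,50],
    [0,0,0,0,-0.5,0,50],
  ],
)

```text
time: 30.22
tool_pos: [0.5202, -0.0061, 0.1092]
ee_rot: [-3.135, -0.001, -0.016]
wrist_force: [0.8, 9.7, 0.8]
width: 0.0501
```

jog_arm(
  moves=[
    [0,0,0,0,2,0,50],
    [0,0,0,0,20,0,50],
    [0,0,0,0,40,0,50],
    [0,0,0,0,40,0,50],
    [0,0,0,0,30,40,50],
    [0,0,0,-30,30,40,50],
    [0,0,0,-50,30,40,50],
    [0,0,0,-50,0,30,50],
    [0,0,0,-50,0,0,50],
    [0,0,0,0,0,0,50],
  ],
)

```text
time: 31.48
tool_pos: [0.3439, 0.1795, 0.2551]
ee_rot: [3.141, -0.003, -0.014]
wrist_force: [1.0, 0.0, -1.1]
width: 0.05
```

```bash
python3 pic.py scene s7 180 95 425 305 2.8; python3 pic.py top t7 200 130 410 310 3.3; python3 rect.py pics/t7_full.png pics/r7.png
```

```text
x 0.0711 y -0.0014 size [ 75.24664307 155.60627747] ang 89.5
```

View pics/s7.png

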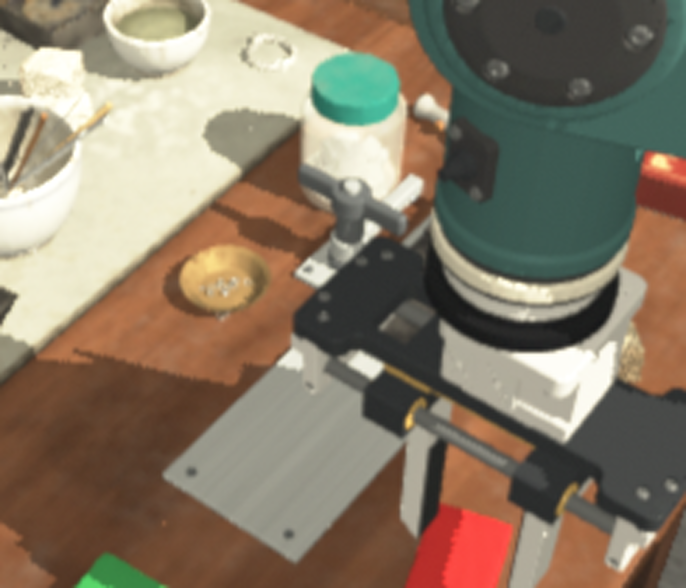

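View pics/r7.png

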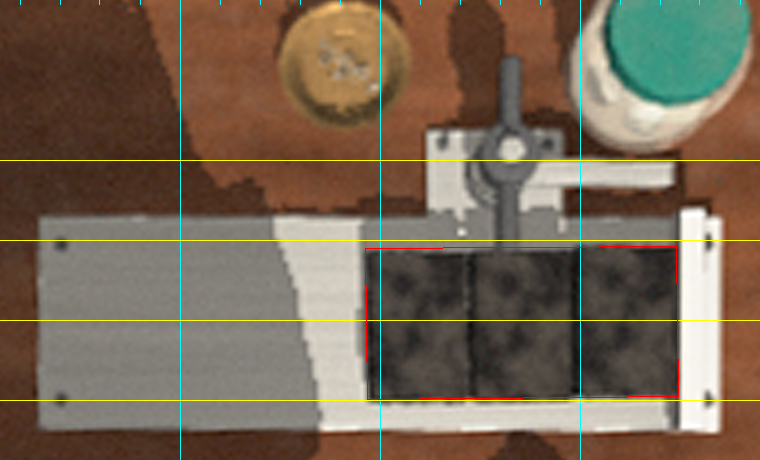

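The rectified view shows one tight row, 155.6 mm long against a nominal 156. It lies between x px 366 and 678, right up to the stop face at about px 680, and centred within about 2 mm. The gate arm lies along plate +x, and the jar, dish and pumice look unmoved.

```bash
python3 -c "
from bench import *
print(close_job())"
```

```text
the job is handed in; nothing more can be done
None
```

The gate is open, the three blocks sit in a tight row against the end stop, and the job is handed in at about 31.6 s of the 72 s allowed.

- **Knob:** I gripped the wing on the dish side and rocked it. It broke free by the sixth stroke, with wrist readings no higher than about 25 N along any axis. I then turned it counterclockwise to about 1.55 rad, judged from the tool's yaw.
- **Blocks:** The rocking gate arm had pushed block a back and about 14 mm sideways. I re-centred and squared each block by closing the jaws on it flat on the plate. I then pushed the row from behind with two spread fingers until the stop pushed back with about 10 N.
- **Last checks (rectified top picture):**
  - The row measures 155.6 mm against a nominal 156 mm, with its front at the stop face.
  - It is about 1.5 mm off the middle line and about 0.01 rad from square.
  - The gate arm lies along plate +x.
  - The jar and dish look unmoved. The pumice was mostly out of view in the last pictures I checked and looked unmoved in the ones before.
  - The arm stood clear of everything at hand-in.
- **Disagreement:** The knob axis found by turning it was about 2 mm off the camera fit. I allowed for that in the later moves.

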